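# Open the safety cap of the descaler bottle

## Task

Open the square-shouldered bottle that is wedged in the steel caddy: press its push-and-turn safety cap firmly down, keep it pressed while you twist it anticlockwise (seen from above) until it comes free, then lift it off. Finish while still holding the cap, kept level and still about ten centimetres straight above where it sat, and leave the small things round about standing where they are.

Things in the scene. Friction and masses are not known exactly. Their poses are not given: they have to be found in the camera images.
- cap_mid (a point): centre (half-way up, on the axis) of the black round ribbed safety cap: 51 mm across, 34 mm tall, straight sides, flat closed top with raised arrows, 40 g; loose, but locked on the neck at the start. z points up out of its top. It may be gripped by its side along any direction. Clockwise turning is blocked.
- cap: the same cap, origin at the centre of its underside. Locked, it has 6 mm of travel down on to the bottle's collar against a spring (5 N at the top, 10 N at the bottom; push to about 15 N). Pressed at least 3 mm, best fully, and kept down, it comes free after 50 degrees anticlockwise seen from above; turn it 60 to 110. Unpressed it turns only a few degrees and cannot be pulled off without force that would break it.
- bottle: amber bottle wedged in a steel caddy that is fixed to the worktop; neither moves. Origin on the axis at worktop height, z up. Body 84 mm square, 84 mm tall, above that narrowing to a collar 47 mm across whose flat top is 105 mm up. Caddy 116 mm square, 38 mm tall, in line with it.
- bottle_neck (a point): point on the bottle's axis at the flat top of its collar, z up. The locked cap's centre is 23 mm above it, 17 mm when fully pressed. Above it, inside the cap, is a white neck 40 mm across its lugs, 26 mm tall; a 16 mm plug in it reaches 38 mm above the collar once the cap is off.
- bowl_mid (a point): centre (half-way up) of the small white bowl, 105 mm across, 51 mm tall, a bystander next to the bottle: leave alone
- herb_mid (a point): centre (half-way up) of the black-capped herb jar, 41 mm across, 105 mm tall, a bystander near the bottle: leave alone
- sprig_mid (a point): centre (half-way up) of the small glass bottle with a cork, 48 mm across, 100 mm tall, a bystander near the bottle: leave alone
Things that resemble listed ones, but are neither listed nor needed, are in the scene too. There is more than one size of the cap; the one meant has the size given above.

How it is judged (in metres and radians):
On the way, in this order (a step that is already met when the one before it is completed fails the run):
1. the cap is pressed down, at least 2.7 mm of its 6 mm, before it is turned (z of cap_mid in the frame of bottle_neck below 0.0203 m and angle between the x axis of cap_mid and the x axis of bottle_neck, either way round below 0.32 rad and horizontal distance between cap_mid and bottle_neck below 0.005 m), for 0.1 s.
2. the cap is twisted past the tooth while it is kept pressed (z of cap_mid in the frame of bottle_neck below 0.021 m and angle between the x axis of cap_mid and the x axis of bottle_neck, either way round above 0.42 rad and horizontal distance between cap_mid and bottle_neck below 0.005 m), for 0.04 s.
At the end, for the whole second after the job is handed in: The gripper holds the cap still, level within 17 degrees, its centre 60 to 170 mm above where it sat and within 40 mm of the bottle's axis, touching nothing but the fingers (z of cap_mid in the frame of bottle_neck between 0.083 and 0.193 m and horizontal distance between cap_mid and bottle_neck below 0.04 m and angle between cap_mid's own z axis and vertical below 0.3 rad and contact force between the fingers and cap above 1 N and contact force between bottle and cap below 0.1 N and linear speed of cap below 0.03 m/s); the arm keeps its last pose, push and grip.
It fails at once if a bystander next to the bottle is shoved more than 30 mm or knocked over (distance of any of bowl_mid, herb_mid, sprig_mid from where it was at the start of the episode above 0.03 m or angle between any of herb_mid, sprig_mid's own z axis and vertical above 0.6 rad).
It also fails if it takes over 35 s, if anything falls off the work surface, if the arm or the gripper's body presses on something with over 40 N, if the wrist force passes 120 N, or if a joint passes its speed limit or range.

## Robot

A 6-joint arm with a two-finger parallel gripper is mounted at the origin on a cart in front of the work surface, level with it; the furniture and walls round the work are solid. World frame = base frame: x ahead of the robot, y to its left, z up, the work surface at z = 0. Lengths are in mm, angles in rad, forces in N, time in s.
With the tool pointing down it reaches from about 400 to 825 mm from the base axis. Payload 7 kg.
Tool frame: the origin (TCP) lies at the very end of the fingers, on their centre line; the grasp point (between the pads) lies 19 mm behind it; z points along the fingers, y is the direction in which the jaws open and shut (so a half turn about z gives the same grasp; the last joint's range is limited). The gripper opens to 88 mm and grips with 3 to 60 N. Pads are 19 mm wide; open, the fingers measure 130 mm over their backs; the gripper's body (78 mm by 193 mm) begins 47 mm behind the grasp point.
Start: joints at [-0.844, 0.359, 0.012, 0, -1.224, -0.288], TCP at [286.748, -611.041, 226.561] pointing down, gripper open.
Joint ranges: [-3.07, 3.07], [-1.43, 2.12], [-1.02, 1.25], [-3.03, 1.67], [-3.05, -0], [-3.03, 3.03]. Speed limits (rad/s): [2.39, 2.39, 3.01, 3.14, 3.14, 3.14].

## Interface

Orientations are given as a unit quaternion [x, y, z, w].
In Python, from plant import bot gives the robot as it stands. Calls block until the motion is done:
- bot.move_ptp(position, orientation): joint-space move of the TCP to a pose.
- bot.line_to(position, velocity=150, ori=None): straight line of the TCP; ori=None keeps the orientation; velocity is the mean speed in mm/s.
- bot.move_joints(angles): joint-space move.
- bot.move_gripper(opening, force=None): finger opening in mm; force is the grip in N (None keeps the last); returns when the fingers have stopped.
- bot.pause(seconds).
- bot.solve_ik(position, orientation): joint angles nearest the present ones, or None.
- bot.read_state(): the state.
- bot.camera(name): name is "side" or "top" or "wrist"; returns the picture (420x560x3 uint8, red, green, blue); there is no depth.
- bot.get_calibration(name): a dict with "fx", "fy", "cx", "cy" (pixels), "view" (4x4, takes a point from world to camera coordinates); the wrist camera has in their place "T_tool_cam" (4x4, takes a point from camera to tool coordinates, whose origin is the TCP and whose axes are the flange's). Camera axes: x right, y up, looking along -z (the intrinsics and any distortion apply to the point x, -y, -z); pixel columns grow to the right and rows downward; lengths in mm; the calibration is good to about 2 mm. A picture is of the moment at which its call begins: read the wrist's pose just before it. get_calibration takes no time and is no camera call.
A pose or a line that the arm cannot do raises bot.Unreachable and nothing moves.
- bot.close_job(): hands the job in, once; it reports no verdict.
The state is a dict: "t": time; "joint_pos": joint angles; "qvel": joint speeds; "tau": joint torques, N m; "tcp_pos": TCP position; "eef_rot": TCP orientation; "contact_force": force on the tool from outside, world axes, zero at the start; "moment": the same for the moment, N m; "width": finger opening in mm.
Only numpy, scipy, OpenCV 4.12 (cv2) and the standard library are available. Lean on these libraries where they do the work, as an engineer would, in place of code of your own. Each camera call takes 0.05 s, during which the arm holds its last target.

## Working session

There is one attempt and no reset: what is moved stays moved. The work goes in short steps, each a Python script; the robot and the scene stay as the last script left them, time stands still between calls to the robot, and variables do not carry over. Pictures are saved under pics/ and viewed, and the job is handed in when it is done.

```bash
ls; mkdir -p pics; python3 - <<'E'
from plant import bot
import cv2
for n in ["side","top","wrist"]:
    im=bot.camera(n); cv2.imwrite(f"pics/{n}0.png",im[:,:,::-1]); print(n,bot.get_calibration(n))
s=bot.read_state(); print(s)
E
```

```text
pics
side {'fx': 430.48537424466434, 'fy': 430.48537424466434, 'cx': 271.3184913454622, 'cy': 210.99101426466953, 'view': array([[ 8.69425078e-01, -4.93954253e-01, -1.04512875e-02,
        -3.67094345e+02],
       [ 3.08615123e-01,  5.26441433e-01,  7.92222269e-01,
        -2.41787616e+02],
       [-3.85819568e-01, -6.92003333e-01,  6.10143137e-01,
        -7.22856657e+02],
       [ 0.00000000e+00,  0.00000000e+00,  0.00000000e+00,
         1.00000000e+00]])}
top {'fx': 454.109217558718, 'fy': 454.109217558718, 'cx': 280.21164642549854, 'cy': 213.5685828477684, 'view': array([[-2.43312868e-03, -9.99991549e-01,  3.31402751e-03,
         4.02088946e+01],
       [ 9.99738960e-01, -2.35720002e-03,  2.27256525e-02,
        -4.24583001e+02],
       [-2.27176486e-02,  3.36845685e-03,  9.99736246e-01,
        -9.43101239e+02],
       [ 0.00000000e+00,  0.00000000e+00,  0.00000000e+00,
         1.00000000e+00]])}
wrist {'fx': 295.110060187352, 'fy': 295.110060187352, 'cx': 277.91540292942227, 'cy': 208.73110672629053, 'T_tool_cam': array([[ 1.15679440e-03,  9.51287301e-01,  3.08303636e-01,
  
[... 254 characters left out ...]
        1.00000000e+00]])}
{'t': 0.15, 'joint_pos': array([-8.43911732e-01,  3.59206146e-01,  1.12444289e-02, -2.56790076e-04,
       -1.22411857e+00, -2.88108665e-01]), 'qvel': array([ 0.0012767 , -0.00268366,  0.00418638,  0.00241254, -0.00038372,
        0.00029603]), 'tau': array([ 1.05287891e-03, -5.83276141e+01,  2.93290937e+01,  7.00123340e+00,
        8.72144621e-03, -1.00290720e-04]), 'tcp_pos': array([ 286.57048242, -610.7157292 ,  225.83717802]), 'eef_rot': array([-2.17589597e-01,  9.76040133e-01,  6.19740544e-04, -2.06484410e-04]), 'contact_force': array([ 0.0823355 ,  0.39415706, -0.93796808]), 'moment': array([-0.00779574, -0.00845296,  0.00884041]), 'width': 87.67443093701293}
```

View pics/side0.png

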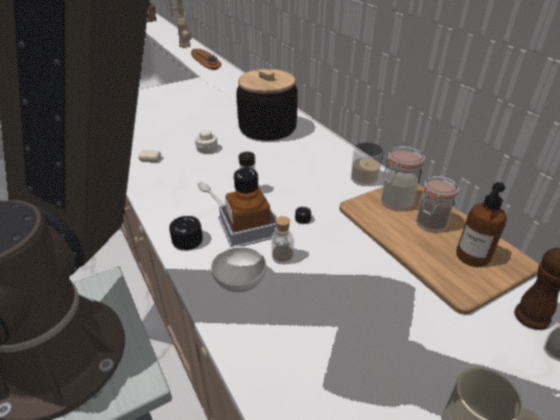

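View pics/top0.png

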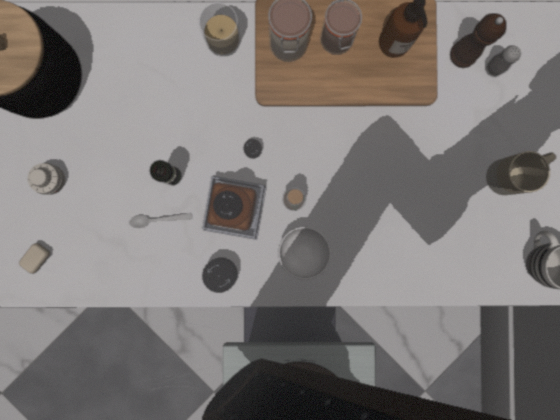

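View pics/wrist0.png

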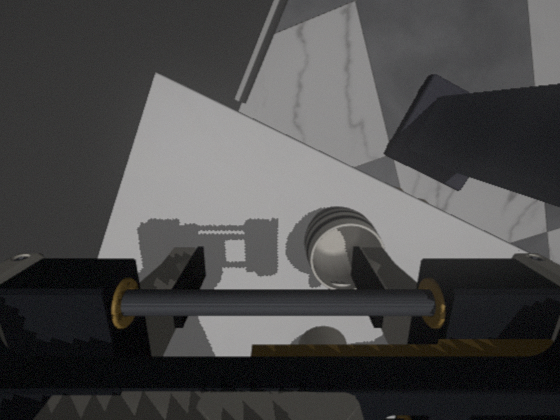

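The top view shows three black round caps: a loose large one at (220,275), a loose small one at (253,148), and one at (228,205) on the amber square bottle in the caddy. Only the last one is on the bottle. I'll enlarge it and measure.

```bash
cat > h.py <<'E'
import numpy as np, cv2
from plant import bot
def cam(n):
    c=bot.get_calibration(n); K=np.array([[c['fx'],0,c['cx']],[0,c['fy'],c['cy']],[0,0,1]]); return K,c.get('view')
def P(n):
    K,V=cam(n); return K@np.diag([1,-1,-1])@V[:3]
def proj(n,p):
    q=P(n)@np.append(p,1); return q[:2]/q[2]
def onplane(n,uv,z):
    M=P(n); A=M[:,[0,1,3]].copy(); A[:,2]+=M[:,2]*z
    r=np.linalg.solve(A,[uv[0],uv[1],1]); return r[:2]/r[2]
def tri(u1,u2):
    X=cv2.triangulatePoints(P('top'),P('side'),np.array(u1,float).reshape(2,1),np.array(u2,float).reshape(2,1))[:,0]; return X[:3]/X[3]
E
python3 - <<'E'
from h import *
t=cv2.imread('pics/top0.png'); s=cv2.imread('pics/side0.png')
a=cv2.resize(t[130:300,130:350],None,fx=3.5,fy=3.5,interpolation=cv2.INTER_CUBIC);a=cv2.convertScaleAbs(a,alpha=1.8,beta=15)
b=cv2.resize(s[140:300,160:340],None,fx=3.7,fy=3.7,interpolation=cv2.INTER_CUBIC);b=cv2.convertScaleAbs(b,alpha=1.8,beta=15)
cv2.imwrite('pics/ct.png',a);cv2.imwrite('pics/cs.png',b)
for z in(105,145): print(onplane('top',(228,205),z))
E
```

```text
[438.62808652 136.94812153]
[436.95310609 132.48424848]
```

View pics/ct.png

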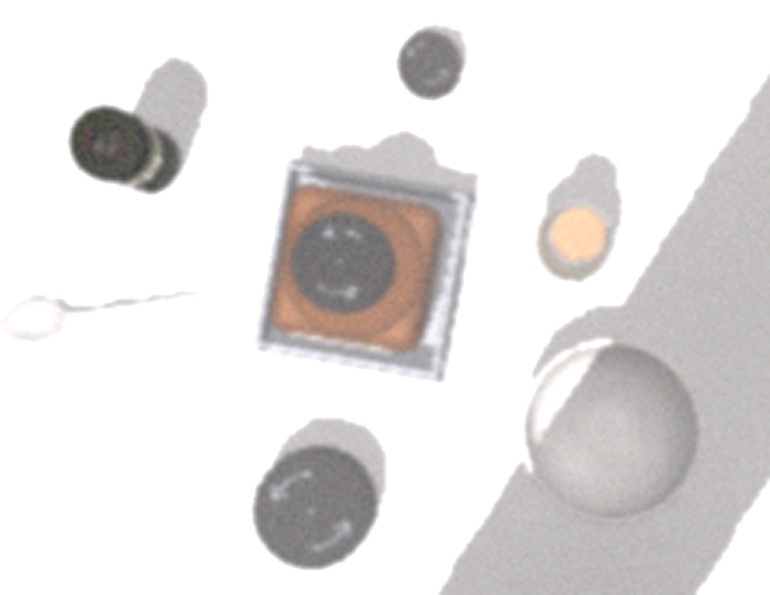

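View pics/cs.png

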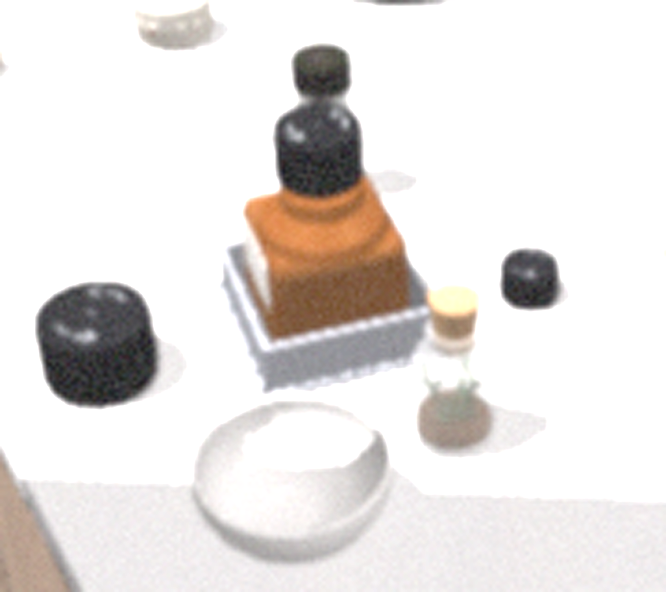

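Confirmed: the target is the cap on the amber square-shouldered bottle, at top (228,205) and side about (246,183). The loose caps at top (220,275) and (253,148) are a larger and a smaller size. Next I measure it from both views.

```bash
cat > m.py <<'E'
from h import *
def blob(im,seed,thr=60):
    g=cv2.cvtColor(im,cv2.COLOR_BGR2HSV); v=im.max(2)  # dark in all channels
    m=(v<thr).astype('uint8'); n,l,st,c=cv2.connectedComponentsWithStats(m)
    k=l[seed[1],seed[0]]; return (l==k).astype('uint8'),st[k],c[k]
E
python3 - <<'E'
from m import *
t=cv2.imread('pics/top0.png'); s=cv2.imread('pics/side0.png')
print(t[205,215:245].tolist()[::3]); print(s[160:205:3,246].tolist())
print(s[183,228:266:3].tolist())
for thr in(45,55,65):
    m,st,c=blob(t,(228,208),thr); print('top',thr,st,c)
    cn=max(cv2.findContours(m,0,1)[0],key=cv2.contourArea); 
    if len(cn)>5: print(cv2.fitEllipse(cv2.convexHull(cn)))
    m,st,c=blob(s,(246,183),thr); print('side',thr,st,c)
    for y in range(st[1],st[1]+st[3]): 
        x=np.where(m[y])[0]; print((y,x.min(),x.max()),end=' ')
    print()
E
```

```text
[[57, 57, 58], [57, 53, 56], [56, 56, 55], [55, 54, 57], [58, 59, 59], [54, 54, 57], [57, 57, 58], [59, 56, 60], [58, 55, 58], [49, 51, 62]]
[[28, 31, 28], [19, 22, 23], [38, 34, 37], [34, 35, 36], [43, 41, 40], [35, 34, 34], [32, 30, 28], [23, 22, 17], [10, 11, 15], [19, 19, 17], [17, 20, 19], [26, 39, 65], [34, 63, 101], [25, 53, 85], [40, 71, 117]]
[[220, 221, 223], [220, 219, 222], [110, 111, 113], [19, 19, 21], [14, 10, 12], [23, 14, 18], [25, 24, 20], [19, 16, 17], [27, 24, 25], [20, 23, 19], [143, 143, 145], [219, 218, 221], [214, 214, 216]]
top 45 [     0      0    560    420 220577] [281.60208907 203.78507279]Traceback (most recent call last):
  File "<stdin>", line 8, in <module>
cv2.error: OpenCV(4.12.0) /io/opencv/modules/imgproc/src/shapedescr.cpp:361: error: (-201:Incorrect size of input array) There should be at least 5 points to fit the ellipse in function 'fitEllipseNoDirect'
```

```bash
python3 - <<'E'
from m import *
t=cv2.imread('pics/top0.png'); s=cv2.imread('pics/side0.png')
print(t[205,205:262:2].tolist())
for thr in(68,75,82):
    m,st,c=blob(cv2.GaussianBlur(t,(3,3),0),(228,208),thr); print('top',thr,st)
    cn=max(cv2.findContours(m,0,1)[0],key=cv2.contourArea); print(cv2.fitEllipse(cv2.convexHull(cn)))
for thr in (55,70):
    m,st,c=blob(s,(246,183),thr); print('side',thr,st,c)
    for y in range(st[1],st[1]+st[3]): 
        x=np.where(m[y])[0]; print((y,x.min(),x.max()),end=' ')
    print()
E
```

```text
[[153, 153, 154], [114, 109, 110], [63, 66, 74], [52, 60, 78], [57, 58, 63], [57, 57, 58], [53, 54, 54], [58, 56, 59], [56, 56, 55], [56, 54, 56], [61, 59, 60], [58, 59, 59], [54, 52, 52], [58, 58, 60], [57, 57, 58], [53, 52, 55], [55, 55, 58], [58, 55, 58], [54, 55, 57], [54, 62, 78], [57, 67, 91], [57, 67, 92], [58, 67, 87], [54, 63, 82], [53, 58, 65], [76, 74, 77], [102, 100, 100], [118, 114, 114], [90, 88, 89]]
top 68 [213 191  30  28 596]
((227.4748992919922, 204.56619262695312), (27.15749740600586, 29.158733367919922), 108.1938705444336)
top 75 [212 190  31  30 672]
((227.4157257080078, 204.56837463378906), (28.4666805267334, 30.231840133666992), 109.87884521484375)
top 82 [206 182  38  44 826]
((221.5108642578125, 204.7628936767578), (39.653411865234375, 46.198543548583984), 11.678765296936035)
side 55 [235 153  23  40 613] [245.92659054 174.92169657]
(153, np.int64(244), np.int64(250)) (154, np.int64(241), np.int64(252)) (155, np.int64(240), np.int64(252)) (156, np.int64(240), np.int64(252)) (157, np.int64(240), np.int64(253)) (158, np.int64(240), np.int64(253)) (159, np.int6
[... 2045 characters left out ...]
, np.int64(256)) (175, np.int64(235), np.int64(256)) (176, np.int64(235), np.int64(256)) (177, np.int64(235), np.int64(256)) (178, np.int64(235), np.int64(256)) (179, np.int64(235), np.int64(256)) (180, np.int64(235), np.int64(256)) (181, np.int64(235), np.int64(256)) (182, np.int64(235), np.int64(256)) (183, np.int64(235), np.int64(256)) (184, np.int64(235), np.int64(257)) (185, np.int64(235), np.int64(257)) (186, np.int64(235), np.int64(257)) (187, np.int64(236), np.int64(257)) (188, np.int64(236), np.int64(256)) (189, np.int64(236), np.int64(256)) (190, np.int64(237), np.int64(255)) (191, np.int64(238), np.int64(253)) (192, np.int64(240), np.int64(251)) (193, np.int64(244), np.int64(247))
```

```bash
python3 - <<'E'
from h import *
for u in [(227.5,204.6),(228.3,205)]:
    X=tri(u,(246,180.5)); print('mid',X, proj('top',X),proj('side',X))
    print('top plane145',onplane('top',u,145),'side plane128',onplane('side',(246,180.5),128))
for n,uv,z in [('herb cap',(160,171),105),('sprig cork',(294,197.5),100),('bowl',(305,252),50)]: print(n,onplane('top',uv,z))
X0=np.append(onplane('top',(227.9,204.8),145),145.)
print('check far/near rim in side', proj('side',X0), proj('side',X0-[0,0,34]))
print(bot.solve_ik([437,133,300],[-.7071,.7071,0,0]),bot.solve_ik([437,133,300],[0,1,0,0]),bot.solve_ik([437,133,300],[1,0,0,0]))
E
```

```text
mid [438.77759801 135.43277854 125.55119719] [227.57272541 204.44678527] [245.83773763 180.5069866 ]
top plane145 [437.6670374  133.37328908] side plane128 [437.50768305 131.92678844]
mid [438.01008341 133.84003684 126.71897973] [228.3764252  204.83899075] [245.82933781 180.50733527]
top plane145 [436.95188196 131.95090805] side plane128 [437.50768305 131.92678844]
herb cap [502.50393979 263.99222591]
sprig cork [452.65668316  13.52786552]
bowl [347.25963695  -9.65504722]
check far/near rim in side [245.37569299 173.52604619] [246.13050729 187.03829333]
[ 0.72876021 -0.05460276 -0.31969498  0.         -1.3057041  -0.72876021] [ 0.72876021 -0.05460276 -0.31969498  0.         -1.3057041  -2.29955654] [ 0.72876021 -0.05460276 -0.31969498  0.         -1.3057041   0.84203611]
```

```bash
cat >> h.py <<'E'
from scipy.spatial.transform import Rotation as R
def wristP(s):
    c=bot.get_calibration('wrist'); K=np.array([[c['fx'],0,c['cx']],[0,c['fy'],c['cy']],[0,0,1]])
    T=np.eye(4);T[:3,:3]=R.from_quat(s['eef_rot']).as_matrix();T[:3,3]=s['tcp_pos']
    V=np.linalg.inv(T@c['T_tool_cam']); return K@np.diag([1,-1,-1])@V[:3]
E
python3 - <<'E'
from h import *
q=[-.70710678,.70710678,0,0]
bot.move_ptp([437,133,270],q); bot.pause(.3)
Ps=[]
for i,p in enumerate([[437,133,270],[437,133,215]]):
    if i: bot.line_to(p); bot.pause(.3)
    s=bot.read_state(); im=bot.camera('wrist'); cv2.imwrite(f'pics/w{i}.png',im[:,:,::-1]); np.save(f'w{i}.npy',wristP(s)); print(s['t'],s['tcp_pos'],s['joint_pos'],s['contact_force'])
E
```

```text
3.1333 [437.11216773 132.75902677 269.95397368] [ 7.28174628e-01 -3.87771391e-02 -3.72729746e-01  3.27810939e-05
 -1.23699984e+00 -7.28758467e-01] [-0.18878723  0.24926429  0.26526295]
4.0 [437.31049787 133.24263608 215.71061023] [ 7.28765355e-01 -8.90268038e-04 -4.62933415e-01  8.25095269e-05
 -1.10741687e+00 -7.28778573e-01] [ 0.64941893  0.24107367 -0.55107234]
```

View pics/w0.png

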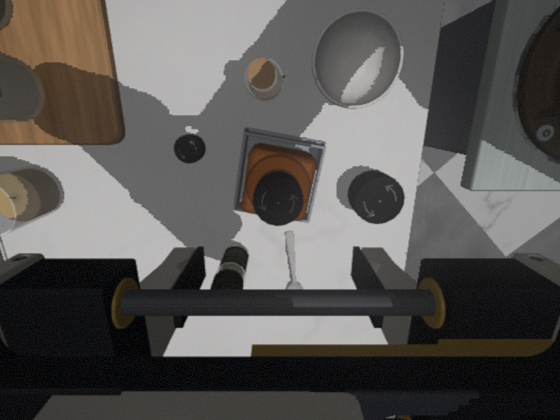

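View pics/w1.png

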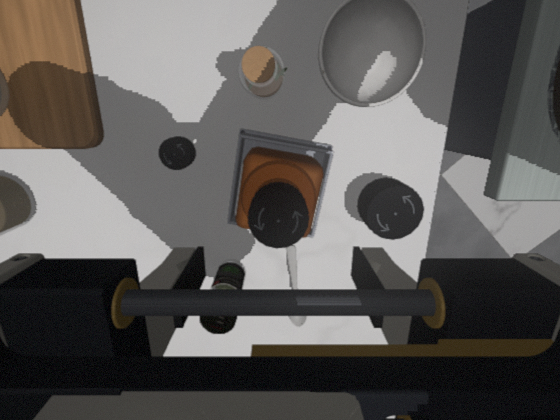

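The wrist views show the cap top centred between the fingers, at about (278,203) high up and (278,218) low down. Now a finer fit.

```bash
python3 - <<'E'
from m import *
cc=[]
for i in(0,1):
    im=cv2.imread(f'pics/w{i}.png')[...]; r=im[:,:,2].astype(float); 
    cx,cy=[(278,200),(278,215)][i]
    # edge along rays (subpixel-ish): red > thr
    g=cv2.GaussianBlur(im,(3,3),0)
    m=((g.max(2)<48)).astype('uint8')
    m=cv2.morphologyEx(m,cv2.MORPH_CLOSE,np.ones((7,7)))
    n,l,st,c=cv2.connectedComponentsWithStats(m);k=l[cy,cx]
    cn=max(cv2.findContours((l==k).astype('uint8'),0,1)[0],key=cv2.contourArea); 
    print(i,st[k],cv2.fitEllipse(cv2.convexHull(cn)))
    crop=im[cy-60:cy+60,cx-60:cx+60].copy(); cv2.drawContours(crop,[cn-[cx-60,cy-60]],-1,(0,255,0),1)
    cc.append(cv2.resize(cv2.convertScaleAbs(crop,alpha=1.8,beta=20),(390,390),interpolation=0))
cv2.imwrite('pics/wc.png',np.hstack(cc))
E
```

```text
0 [ 253  171   49   53 2045] ((277.3912658691406, 197.69252014160156), (48.60916519165039, 53.469970703125), 178.29150390625)
1 [ 248  182   60   65 3055] ((277.8246154785156, 214.22122192382812), (59.58757019042969, 65.2576904296875), 179.02828979492188)
```

View pics/wc.png

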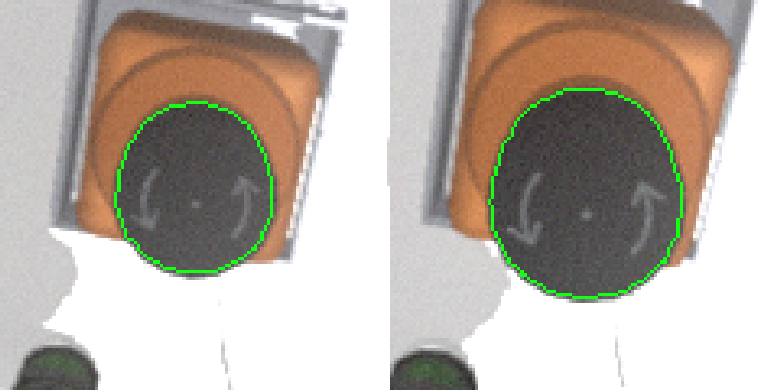

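The centre dot on the cap top shows in both crops: about (278.0,202.5) in the first and (278.3,220.8) in the second.

```bash
python3 - <<'E'
from h import *
A,B=np.load('w0.npy'),np.load('w1.npy')
u=[(278.2,202.7),(278.5,221)]
X=cv2.triangulatePoints(A,B,np.array(u[0]).reshape(2,1),np.array(u[1]).reshape(2,1))[:,0];print(X[:3]/X[3])
for M,v in zip((A,B),u):
    for z in (143,145,147):
        C=M[:,[0,1,3]].copy();C[:,2]+=M[:,2]*z;r=np.linalg.solve(C,[*v,1]);print(z,r[:2]/r[2])
E
```

```text
[437.18623031 133.85063156 144.53007427]
143 [437.15936984 134.31053181]
145 [437.16065419 133.70928477]
147 [437.16193853 133.10803773]
143 [437.21078016 134.41786934]
145 [437.21251266 133.67652021]
147 [437.21424516 132.93517107]
```

Wrist, top and side views agree: cap top at about (437.2, 133.5, 144.6). Now descending to grip.

```bash
python3 - <<'E'
from h import *
bot.line_to([437.2,133.4,113],velocity=80); bot.pause(.2)
s=bot.read_state(); print(s['tcp_pos'],s['contact_force'])
bot.move_gripper(60); bot.move_gripper(45,45); bot.pause(.2)
s=bot.read_state(); print(s['t'],s['tcp_pos'],s['contact_force'],s['moment'],s['width'])
im=bot.camera('side');cv2.imwrite('pics/s2.png',cv2.resize(im[120:260,160:340],None,fx=4,fy=4)[:,:,::-1])
E
```

```text
[437.34040241 133.50851059 113.32314188] [ 0.54170716 -1.26077714 -1.53609246]
6.9167 [437.32526421 133.46274072 113.0075373 ] [ 1.90771984  0.48904249 -1.00419191] [-0.01340465 -0.37634892  0.01831355] 50.323697311402974
```

View pics/s2.png

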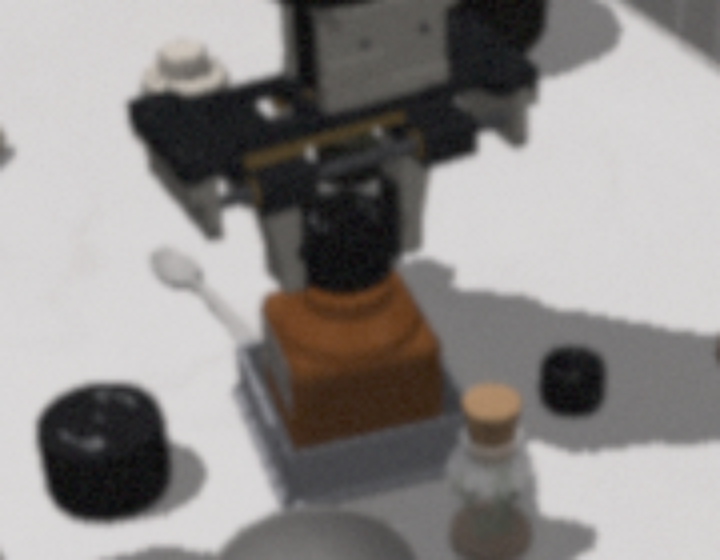

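Both fingers are on the cap (width 50.3 mm, side forces small). Next I press in steps and watch the force.

```bash
python3 - <<'E'
from h import *
bot.move_gripper(45,55)
z=113
while z>103.5:
    z-=1; bot.line_to([437.2,133.4,z],velocity=15); bot.pause(.1)
    s=bot.read_state(); print(round(s['t'],2),z,s['tcp_pos'].round(2),s['contact_force'].round(1),round(s['width'],1))
    if s['contact_force'][2]>16: break
E
```

```text
7.53 112 [437.4  133.47 112.32] [-0.3 -1.2  4.1] 50.7
7.88 111 [437.4  133.5  111.31] [-0.6 -1.4  6. ] 50.6
8.23 110 [437.38 133.43 110.37] [ 0.3 -1.1  7. ] 50.1
8.58 109 [437.42 133.49 109.44] [-0.3 -0.9  7.9] 50.3
8.93 108 [437.4  133.46 108.49] [-0.9 -1.9  7.6] 50.5
9.28 107 [437.43 133.47 107.56] [-1.9 -1.3  9.1] 50.2
9.63 106 [437.49 133.46 106.83] [-2.7 -0.8 12.1] 50.3
9.98 105 [437.57 133.49 106.67] [-7.1 -0.8 21.5] 50.3
```

```bash
python3 - <<'E'
from h import *
q0=R.from_quat([-.70710678,.70710678,0,0])
for a in (8,16,24,32,40,48,56,64,72,80,88):
    q=(R.from_euler('z',a,degrees=True)*q0).as_quat()
    j=bot.solve_ik([437.2,133.4,105],q); bot.move_joints(j)
    s=bot.read_state(); print(round(s['t'],2),a,s['joint_pos'][5].round(3),s['tcp_pos'].round(2),s['contact_force'].round(1),s['moment'].round(2),round(s['width'],1))
    if a==24:
        im=bot.camera('wrist');cv2.imwrite('pics/w24.png',im[:,:,::-1])
im=bot.camera('wrist');cv2.imwrite('pics/w88.png',im[:,:,::-1])
E
```

```text
10.24 8 -0.589 [438.47 133.97 106.8 ] [-2.2 -1.  19.5] [-0.5   1.18  0.04] 50.4
10.5 16 -0.449 [438.86 134.26 106.85] [-1.2 -0.2 17.1] [-0.29  0.69  0.05] 50.3
10.76 24 -0.309 [439.02 134.42 106.87] [-1.2 -0.4 17.3] [-0.24  0.4   0.08] 50.8
11.07 32 -0.17 [439.04 134.5  106.89] [-1.1  0.1 16.3] [-0.15  0.39  0.04] 50.5
11.32 40 -0.03 [439.07 134.51 106.86] [-0.8  0.2 15.1] [-0.1   0.39  0.02] 50.5
11.58 48 0.11 [439.1  134.54 106.88] [ 0.4  0.7 15.6] [-0.09  0.38  0.03] 50.3
11.84 56 0.249 [439.1  134.54 106.88] [ 0.  -0.5 15. ] [-0.07  0.34  0.05] 50.4
12.1 64 0.389 [439.1  134.54 106.86] [-1.2  0.4 15.7] [-0.06  0.33  0.03] 50.7
12.36 72 0.528 [439.07 134.54 106.87] [-0.8 -0.7 16.6] [-0.12  0.41  0.06] 50.8
12.62 80 0.668 [439.08 134.54 106.85] [-0.5  0.3 15.9] [-0.15  0.3   0.07] 50.2
12.88 88 0.808 [439.07 134.55 106.85] [-0.6  0.  15.5] [-0.13  0.28  0.04] 50.0
```

```bash
python3 - <<'E'
import cv2,numpy as np
a=cv2.imread('pics/w24.png');b=cv2.imread('pics/w88.png')
cv2.imwrite('pics/wt.png',cv2.convertScaleAbs(np.hstack([cv2.resize(x[150:350,180:380],(400,400)) for x in (a,b)]),alpha=2,beta=15))
E
```

```text
(no output)
```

View pics/wt.png

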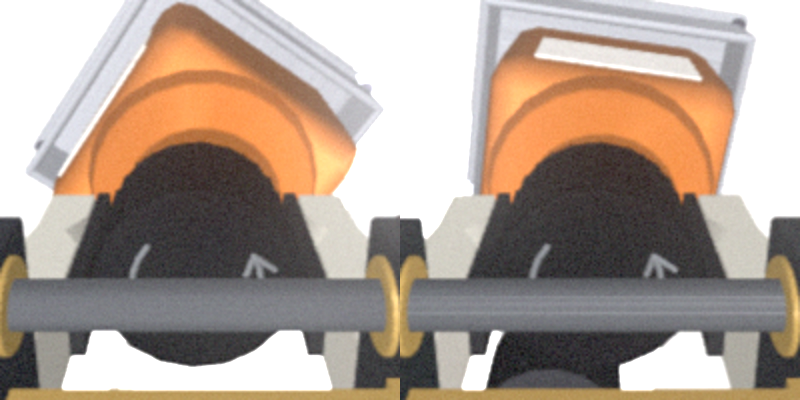

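The arrows stayed fixed to the fingers while the bottle turned beneath them, so the cap turned with the gripper. Lifting gently while watching the force.

```bash
python3 - <<'E'
from h import *
for z in (109,113,118,124):
    bot.line_to([438.3,134,z],velocity=30); bot.pause(.1); s=bot.read_state()
    print(round(s['t'],2),z,s['tcp_pos'].round(2),s['contact_force'].round(1),s['moment'].round(2),round(s['width'],1))
    if s['contact_force'][2]<-8: print('STUCK'); break
else:
    bot.line_to([437.5,133.6,208],velocity=60); bot.pause(.5); s=bot.read_state()
    print(round(s['t'],2),s['tcp_pos'].round(2),s['contact_force'].round(1),round(s['width'],1))
    for n in('side','top','wrist'):
        im=bot.camera(n);cv2.imwrite(f'pics/{n}9.png',im[:,:,::-1])
    im=cv2.imread('pics/side9.png');cv2.imwrite('pics/s9.png',cv2.convertScaleAbs(cv2.resize(im[90:270,140:350],None,fx=3.3,fy=3.3),alpha=1.6,beta=10))
E
```

```text
13.32 109 [439.07 134.56 109.75] [-0.4  0.1  7.7] [-0.02  0.12 -0.  ] 50.6
13.7 113 [438.88 134.46 113.3 ] [2.2 1.3 4.8] [ 0.29 -0.53  0.01] 50.5
14.12 118 [437.67 133.59 117.53] [-0.1  0.6 -0.3] [-0.1   0.14  0.02] 50.6
14.57 124 [438.26 133.99 124.02] [-0.3 -0.2 -0.5] [-0.05  0.11  0.02] 50.7
16.62 [437.48 133.61 207.96] [-0.1 -0.6 -0.7] 50.4
```

```bash
ls pics
```

```text
cs.png
ct.png
s2.png
s9.png
side0.png
side9.png
top0.png
top9.png
w0.png
w1.png
w24.png
w88.png
wc.png
wrist0.png
wrist9.png
wt.png
```

View pics/s9.png

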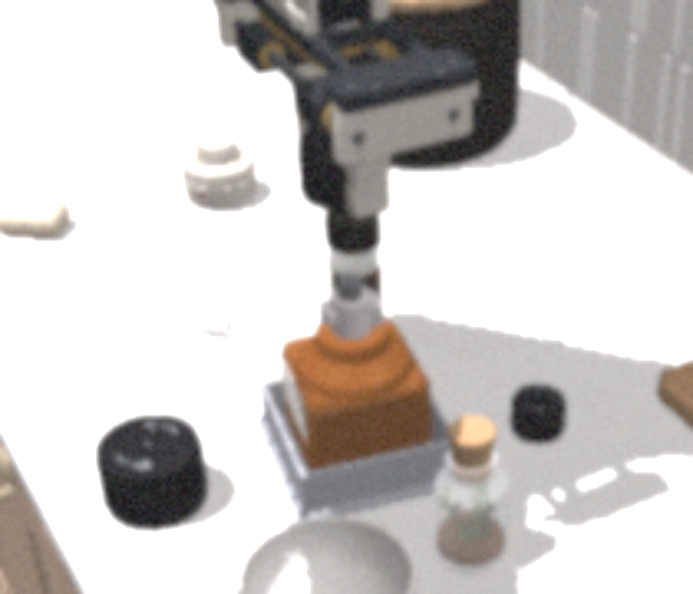

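View pics/wrist9.png

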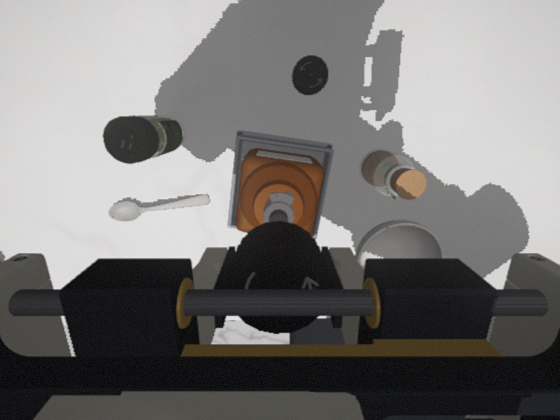

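The wrist view shows the cap level between the fingers at (278,275). The bare neck and plug are below at (278,212), and the jars, bowl and spoon are upright in place. The lift is 95 mm and the arm is still, so I'm handing in.

```bash
python3 - <<'E'
from h import *
s=bot.read_state(); print(s['t'],s['tcp_pos'],abs(s['qvel']).max(),s['width']); bot.close_job()
E
```

```text
16.7667 [437.50127859 133.59678648 208.01619255] 0.001218231628928409 51.05180657576681
the job is handed in; nothing more can be done
```

I opened the bottle and handed the job in at 16.8 s, with the cap still gripped about 95 mm above where it sat; `close_job()` gives no verdict.

- **Finding it:** The top, side and two-position wrist views agreed on the cap to within about 3 mm. I used the wrist result, cap top at about (437.2, 133.5, 144.6) mm.
- **Press and turn:** I gripped the cap at 55 N and pressed it about 6.3 mm to its stop, where the force peaked at 21.5 N. I then turned it 88° anticlockwise with 15–20 N kept on.
- **Lift:** It came off with almost no upward pull (under 1 N).

**Last checks:**
- **Cap and arm:** The finger opening was 51 mm, the outside force about 1 N and the arm was still. The wrist picture showed the cap level in the fingers and the neck bare below.
- **Bystanders:** The bowl, herb jar and sprig bottle looked upright and in place in the last pictures. I judged this by eye and did not measure them again.
- **Small disagreements:** The tool drifted about 1.7 mm sideways while pressing and turning, then re-centred on lifting. The twist moment read almost zero throughout, so I checked from the cap's arrows, which stayed fixed to the fingers between 24° and 88°. The first 24° was not checked that way.

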